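# Hang the bag cassette on its rail

### The job

Lift the orange bag cassette out of the white tub, stand it upright on the counter with its base square against the long edge of the cutting board that faces the tub, its black handle pointing away from the board, and let go of it. Then tip it over that edge by its top, so that it lies flat on the board with the handle on top, and let go of it. Finally take it by the handle, enter its grey runner into the open end of the aluminium rail, slide it fully home against the red stop and let go, leaving everything else where it is.

Things in the scene. Friction and masses are not known exactly. Their poses are not given: they have to be found in the camera images.
- cassette: closed orange bin-bag cassette, 200-330 g, box 44 x 56 x 130 mm (own x, y, z), standing in a pocket of the tub. Origin: centre of its underside, z up when standing. Handle fin on its -y face, runner on its +x face; all four faces above z = 90 are plain and good to grip. Tipped towards its own +y it lies with the handle on top: 56 high plus the handle, own z level, own y down
- runner (a point): centre of the head plate of the grey T-shaped runner, at (35, 6, 55) mm in the cassette's frame; same axes. The runner spans z 25 to 85; a neck 12 high (in y) leaves the box's face and carries the head plate, 6 thick (x 32 to 38) and 36 high in y (-12 to 24)
- handle (a point): middle of the black handle fin, at (0, -46, 55) mm in the cassette's frame; same axes. The fin is 18 thick in x, spans z 29 to 81 and stands 34 out from the -y face, which is 18 from this point (the fin's outer end is 16 from it)
- foot_edge (a point): middle of the cassette's lower edge on its +y side, at (0, 28, 0) mm in the cassette's frame; this edge goes against the board; same axes as the cassette
- tub: white tub fixed to the counter, 116 x 226 x 60 mm (x, y, z), walls and floor 5; a wall across its middle makes two pockets side by side along y. Origin: centre of its underside. The cassette stands in either pocket, square to the tub within 5 degrees, runner towards the tub's +x, handle towards its -y
- board: wooden cutting board fixed on the counter, 240 x 190 x 14 mm (x, y, z), its edge serves as the stop. Origin: centre of its underside
- board_edge (a point): middle of the board's -y edge (the one facing the tub), at counter height; same axes as the board: +y points in over the board, x runs along the edge. A cassette tipped over the edge by its top ends with its foot end overhanging it by 30 to 40 mm
- rail: aluminium C-profile along its own y, 200 mm long, on posts behind it and a dark foot plate; fixed. Origin: on the counter under the profile, which spans x -9.5 to 9.5, z 74 to 126. The slot, 17 high, centred at z = 100, faces -x (the robot); the channel inside is 42 high and 9 deep. The +y end is open, its slot slightly flared; a red stop closes the -y end
- rail_home (a point): where runner must end, the runner butting the red stop: (0, -70, 100) mm in the rail's frame; same axes. The cassette then hangs level on the robot's side: own z along rail +y, own x along rail +x, own y down, handle on top. Let go, it settles 2 to 3 mm and leans forward a few degrees by the play
- rail_mouth (a point): centre of the rail's open end, at (0, 100, 100) mm in the rail's frame; same axes as the rail. The runner is clear of the rail when runner is more than 30 mm beyond it along +y
- refill: green refill bottle, diameter 52 mm, height 125 mm, standing loose in the other pocket of the tub; leave it there. Origin: its underside
- mug: blue mug, diameter 76 mm, height 90 mm, standing loose left behind the board; leave it alone. Origin: its underside
- jar: glass jar with a green lid, diameter 70 mm, height 100 mm, loose, behind the rail; leave it alone. Origin: its underside
- bowl: white bowl, diameter 120 mm, height 50 mm, loose, right of the rail; leave it alone. Origin: its underside
- soap: blue soap bottle, diameter 60 mm, height 170 mm, loose, right behind the rail; leave it alone. Origin: its underside
- dish_brush: flat brush with a wooden handle, about 200 mm long, lying loose on the counter between robot and rail; leave it alone. Origin: its underside
Not all that is in view belongs to the job. Several things look just like the rail: the one meant starts farthest to the robot's right.

How it is judged:
By the outcome, as a careful person would: the job done as asked, in the order asked, and still so for the second after the job is handed in, with the robot touching nothing.
It also fails if it takes over 72 s, if anything falls off the work surface, if the arm or the gripper's body presses on something with over 40 N, if the wrist force passes 120 N, or if a joint passes its speed limit or range.

### The arm

A 7-joint arm with a two-finger parallel gripper is mounted at the origin on the work surface. World frame = base frame: x ahead of the robot, y to its left, z up, the work surface at z = 0. Lengths are in mm, angles in rad, forces in N, time in s.
With the tool pointing down it reaches from about 350 to 900 mm from the base axis. Payload 8.1 kg.
Tool frame: the origin (TCP) lies at the very end of the fingers, on their centre line; the grasp point (between the pads) lies 19 mm behind it (ctrl.tcp_to_grasp is the distance from the TCP to the grasp point, in mm); z points along the fingers, y is the line along which they close (so a half turn about z gives the same grasp; the last joint's range is limited). The gripper opens to 92 mm and grips with 3 to 60 N. Pads are 19 mm wide; open, the fingers measure 130 mm over their backs; the gripper's body (75 mm by 190 mm) begins 47 mm behind the grasp point.
Start: joints at [1.211, 0.434, 0.025, 1.573, -0.012, 1.134, -0.075], TCP at [158.717, -604.525, 226.742] pointing down, gripper open.
Joint ranges: [-2.62, 2.62], [-0.44, 2.09], [-1.27, 1.32], [0.08, 2.57], [-1.32, 4.46], [0.12, 2], [-2.74, 2.74]. Speed limits (rad/s): [2.22, 2.22, 3.01, 3.01, 3.14, 3.14, 3.14].

### API

Orientations are given as a unit quaternion [w, x, y, z].
In Python, from cell import ctrl gives the robot as it stands.
- The arm moves only by the tool apply_moves, never from a script. Its argument "moves" is a list that holds one entry, the list of rows, each a list of 4 numbers: the shift along the tool's x, y, z in m, then the turn about the tool's z in degrees. In form: [[[tx, ty, tz, yaw], ...]]. A call has 1 to 8 rows; each row is the pose to reach, as a shift and turn from the pose commanded when the call began, along the tool's axes at that moment; what a row does not reach only later rows make up. A row lasts 1/10 s, in which the tool goes at most 50 mm and 8.59 degrees, less where a joint would pass 70% of its speed; a pose out of reach is approached as far as the arm can. A call with a gripper value outside its range is refused whole. "fingers" is the finger opening in m, from 0 to 0.0918, set as the call begins (left out, the last holds). The fingers move at their own pace and stop on an object; "force" is the grip in N (left out, the last holds). Time passes only in rows, so rows that repeat a pose let the fingers close. It gives the time, the measured TCP pose, the force, the opening and the grip force at its end, in the units of the state.
- ctrl.get_obs(): the state, without advancing time (a new reading comes with each control period).
- ctrl.camera(name): name is "side" or "top" or "wrist"; returns a dict with "image" (384x512x3 uint8, red, green, blue), "fovy" (degrees; the focal length in pixels is half the picture's height over the tangent of half this angle, whatever the lens; pixels are square), "cx", "cy" (the principal point, pixels), "k1" (the pictures are not rectified: a ray, as slopes to the right and down, at radius r is drawn at 1 + k1 r^2 times it, then the intrinsics apply), "extrinsics" (4x4, takes a point from camera to world coordinates). Camera axes: x right, y up, looking along -z (the intrinsics and any distortion apply to the point x, -y, -z); pixel columns grow to the right and rows downward; lengths in mm; the calibration is good to about 2 mm. A picture is of the moment at which its call begins. There is no depth.
- ctrl.hand_in(): hands the job in; it is judged then, once.
The state is a dict: "time_s": time; "qpos": joint angles; "joint_vel": joint speeds; "effort": joint torques, N m; "ee_pos": TCP position; "ee_rot": TCP orientation; "force": force on the tool from outside, world axes, zero at the start; "torque": the same for the moment, N m; "width": finger opening in mm; "finger_force": force on a finger pad.
Only numpy, scipy, OpenCV 4.12 (cv2) and the standard library are available. Lean on these libraries where they do the work, as an engineer would, in place of code of your own. Each camera call takes 0.05 s, during which the arm holds its last target. There are 200 camera calls.

## Working session

There is one attempt and no reset: what is moved stays moved. The work goes in short steps, Python scripts to look and compute and a tool call to move; the robot and the scene stay as the last step left them, time stands still between calls to the robot, and variables do not carry over. Pictures are saved under pics/ and viewed, at most 10 in all, crops included, and the job is handed in when it is done.

Besides the shell and the picture viewer there is one more tool, called after "Call:" as name([rows], argument=value, ...), one row to a line, values as JSON. apply_moves: Moves the arm, as the interface text tells. Its arguments: {"type":"object","properties":{"moves":{"type":"array"},"fingers":{"type":"number"},"force":{"type":"number"}},"required":["moves"]}

```bash
ls; mkdir -p pics; cat > h.py <<'E'
import numpy as np, cv2, json
from scipy.spatial.transform import Rotation as R
from cell import ctrl
def cam(n, save=None):
    c=ctrl.camera(n); 
    if save: cv2.imwrite(f'pics/{save}.png', c['image'][:,:,::-1])
    return c
def K(c):
    f=192/np.tan(np.radians(c['fovy'])/2); return f
def ray(c,u,v):
    f=K(c); d=np.array([(u-c['cx'])/f,(v-c['cy'])/f]); s=d.copy()
    for _ in range(30): s=d/(1+c['k1']*(s@s))
    T=np.array(c['extrinsics']); return T[:3,3], T[:3,:3]@np.array([s[0],-s[1],-1.])
def onz(c,u,v,z):
    o,d=ray(c,u,v); return o+d*(z-o[2])/d[2]
def tri(r1,r2):
    (a,d),(b,e)=r1,r2; A=np.stack([d,-e],1); t=np.linalg.lstsq(A,b-a,rcond=None)[0]
    p,q=a+d*t[0],b+e*t[1]; return (p+q)/2, np.linalg.norm(p-q)
def proj(c,p):
    T=np.array(c['extrinsics']); q=T[:3,:3].T@(np.asarray(p,float)-T[:3,3]); s=np.array([q[0]/-q[2],-q[1]/-q[2]])
    s=s*(1+c['k1']*(s@s)); return s*K(c)+[c['cx'],c['cy']]
def tcp():
    o=ctrl.get_obs(); q=o['ee_rot']; return np.array(o['ee_pos']), R.from_quat([q[1],q[2],q[3],q[0]])
def rel(p,):  # shift in tool axes (m) to world point p for TCP
    a,r=tcp(); return np.round(r.inv().apply(np.asarray(p)-a)/1000,4)
E
python3 - <<'E'
from h import *
a=cam('top','top0');b=cam('side','side0')
import pickle; pickle.dump((a,b),open('c0.pkl','wb'))
for c in(a,b): print(c['fovy'],c['k1'],np.round(c['extrinsics'],3).tolist())
o=ctrl.get_obs(); print({k:np.round(v,3).tolist() for k,v in o.items()}, ctrl.tcp_to_grasp)
x=np.hstack([cv2.resize(i['image'],(400,300)) for i in (a,b)])
E
```

```text
pics
55.2525248894835 -0.10437268620644184 [[-0.08, 0.972, -0.219, 244.052], [-0.997, -0.079, 0.016, 13.8], [-0.002, 0.22, 0.976, 1032.066], [0.0, 0.0, 0.0, 1.0]]
52.06841370676043 -0.05989076423689072 [[-0.927, 0.287, -0.242, 180.043], [-0.375, -0.71, 0.596, 748.594], [-0.001, 0.643, 0.766, 1047.88], [0.0, 0.0, 0.0, 1.0]]
{'time_s': 0.1, 'qpos': [1.211, 0.435, 0.025, 1.574, -0.012, 1.134, -0.075], 'joint_vel': [-0.0, -0.001, -0.0, -0.002, -0.0, 0.001, -0.002], 'effort': [0.002, -66.913, 0.988, -31.515, -0.061, 0.037, 0.0], 'ee_pos': [158.586, -604.099, 226.023], 'ee_rot': [-0.001, 0.992, 0.128, -0.0], 'force': [0.765, -0.461, -0.048], 'torque': [-0.054, -0.012, -0.014], 'finger_force': 0.0, 'width': 91.756} 18.8
```

View pics/top0.png

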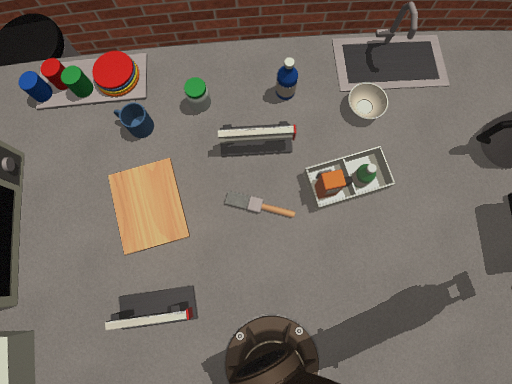

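View pics/side0.png

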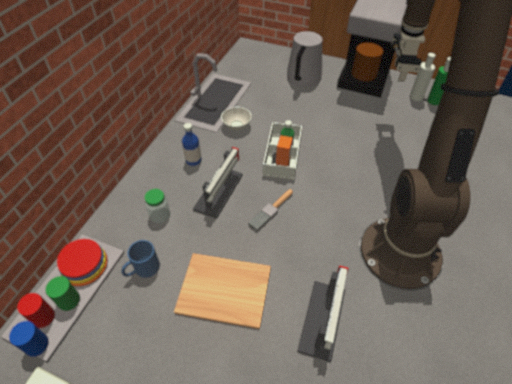

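The top view shows the tub at about (350,177), with the orange cassette at (333,181) and its handle to the right at (352,183). The board is at (148,206) and the brush at (260,205). The candidate rails are at (257,132), red stop at (294,130), and (148,320), red stop at (188,314). Image right is the robot's right, so I choose the first. The only other orange thing is the coffee pot in the side view at (368,62); the cassette there is at (285,150).

```bash
python3 - <<'E'
from h import *; import pickle
a,b=pickle.load(open('c0.pkl','rb'))
def crop(c,x0,y0,w,h): return cv2.resize(c['image'][y0:y0+h,x0:x0+w],(400,300),interpolation=cv2.INTER_CUBIC)
im=np.vstack([np.hstack([crop(a,295,138,108,81),crop(b,240,100,108,81)]),np.hstack([crop(a,205,100,108,81),crop(b,180,140,108,81)])])
cv2.imwrite('pics/crop0.png',im[:,:,::-1])
for n,c in(('top',a),('side',b)):
    hsv=cv2.cvtColor(c['image'],cv2.COLOR_RGB2HSV)
    for nm,lo,hi in(('orange',(3,180,100),(14,255,255)),('wood',(12,80,150),(24,200,255)),('red',(0,170,90),(3,255,255)),('white',(0,0,170),(60,45,255))):
        m=cv2.inRange(hsv,lo,hi)
        for k in cv2.findContours(m,0,2)[0]:
            if cv2.contourArea(k)>25:
                r=cv2.minAreaRect(k); print(n,nm,cv2.contourArea(k),np.round(cv2.boxPoints(r),1).tolist())
E
```

```text
top orange 106.5 [[321.29998779296875, 173.3000030517578], [341.5, 169.3000030517578], [344.6000061035156, 184.89999389648438], [324.3999938964844, 188.89999389648438]]
top orange 49.0 [[102.0, 91.0], [138.0, 71.0], [144.3000030517578, 82.30000305175781], [108.30000305175781, 102.30000305175781]]
top wood 149.0 [[261.0, 207.6999969482422], [262.3999938964844, 202.39999389648438], [295.0, 211.3000030517578], [293.6000061035156, 216.60000610351562]]
top wood 295.0 [[321.6000061035156, 173.39999389648438], [341.6000061035156, 168.39999389648438], [345.5, 183.89999389648438], [325.5, 188.89999389648438]]
top wood 5218.5 [[103.9000015258789, 173.5], [169.10000610351562, 157.1999969482422], [189.3000030517578, 238.1999969482422], [124.0999984741211, 254.5]]
top red 260.5 [[37.0, 68.0], [51.0, 54.0], [63.0, 66.0], [49.0, 80.0]]
top red 1109.5 [[85.5, 70.5], [114.0, 42.0], [139.0, 67.0], [110.5, 95.5]]
top white 312.5 [[-0.0, 337.0], [7.0, 337.0], [7.0, 383.0], [0.0, 383.0]]
top white 36.0 [[234.8000030517578, 337.3999938964844], [238.0, 331.0], [244.0, 334.0], [240.8000030517578, 340.399993
[... 4377 characters left out ...]
82422], [278.29998779296875, 137.10000610351562], [275.3999938964844, 145.8000030517578]]
side white 42.0 [[292.6000061035156, 147.10000610351562], [295.6000061035156, 129.3000030517578], [301.1000061035156, 130.1999969482422], [298.20001220703125, 148.0]]
side white 315.0 [[182.39999389648438, 120.5], [250.5, 110.80000305175781], [252.5, 124.5999984741211], [184.3000030517578, 134.39999389648438]]
side white 40.5 [[228.0, 108.0], [245.39999389648438, 81.30000305175781], [248.1999969482422, 83.0999984741211], [230.8000030517578, 109.80000305175781]]
side white 224.5 [[364.6000061035156, 11.100000381469727], [390.79998779296875, -1.2999999523162842], [401.20001220703125, 20.5], [375.0, 33.0]]
```

View pics/crop0.png

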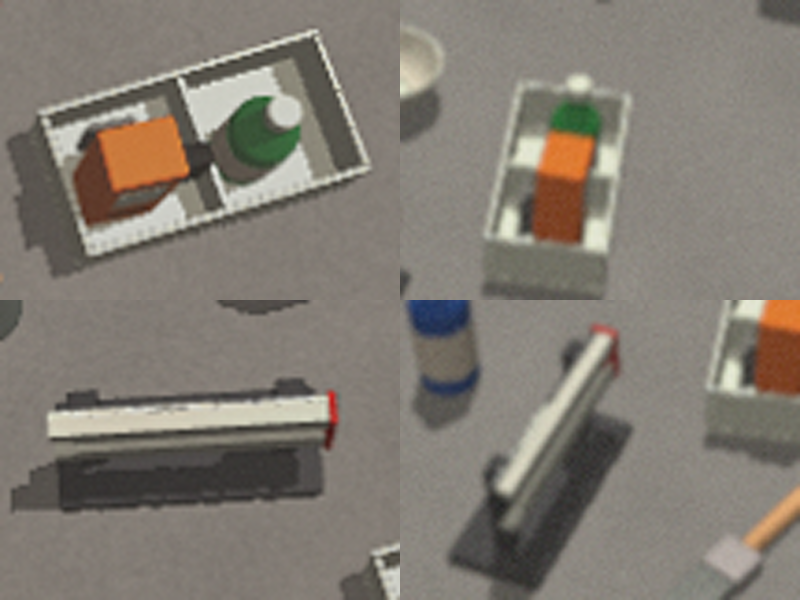

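```bash
cat >> h.py <<'E'
def yaw_of(p,q): d=np.asarray(q)-p; return np.degrees(np.arctan2(d[1],d[0]))
E
python3 - <<'E'
from h import *; import pickle
a,b=pickle.load(open('c0.pkl','rb'))
T=lambda u,v:(u/3.704+295,v/3.704+138)
P=lambda n,pts,z:(print(n,[np.round(onz(a,*p,z)[:2],1).tolist() for p in pts]))
P('cass top',[T(99,128),T(180,117),T(188,180),T(107,192)],135)
P('tub',[T(38,112),T(315,30),T(370,168),T(90,255)],60)
P('rail top',[(217.6,130),(218,136.3),(293.1,131.8),(292.7,125.5)],126)
P('rail2 top',[(104.1,321.8),(105.3,329.8),(185.9,318.3),(184.8,310.3)],126)
# board: side lines
for c,z in((a,14),(b,14)):
    m=cv2.inRange(cv2.cvtColor(c['image'],cv2.COLOR_RGB2HSV),(12,80,150),(24,200,255))
    k=max(cv2.findContours(m,0,2)[0],key=cv2.contourArea); q=cv2.approxPolyDP(cv2.convexHull(k),4,True)[:,0]
    print('board',q.tolist(),[np.round(onz(c,*p,z)[:2],1).tolist() for p in q+0.])
S=lambda u,v:((u-400)/3.704+240,v/3.704+100)
print('cass side',[np.round(onz(b,*S(*p),135)[:2],1).tolist() for p in [(548,132),(592,138),(585,178),(540,172)]])
S2=lambda u,v:((u-400)/3.704+180,(v-300)/3.704+140)
print('rail side',[np.round(onz(b,*S2(*p),126)[:2],1).tolist() for p in [(497,488),(515,500),(612,340),(595,332)]])
g=tcp(); print(g[0],g[1].as_matrix().round(3).tolist(), g[1].as_euler('xyz',degrees=True))
E
```

```text
cass top [[475.8, -162.9], [479.2, -219.8], [434.5, -219.4], [430.7, -163.0]]
tub [[511.1, -133.6], [559.2, -352.8], [448.5, -377.6], [400.7, -159.8]]
rail top [[616.0, 95.3], [598.2, 95.2], [594.7, -102.7], [612.5, -103.4]]
rail2 top [[150.0, 399.4], [130.9, 396.9], [147.0, 198.5], [165.8, 200.2]]
board [[169, 158], [188, 235], [124, 254], [108, 175]] [[587.1, 252.2], [358.5, 204.9], [318.7, 387.2], [550.9, 434.6]]
board [[193, 253], [270, 266], [259, 327], [174, 312]] [[586.7, 250.8], [355.0, 204.5], [317.2, 387.1], [548.1, 436.4]]
cass side [[479.9, -213.1], [439.6, -220.7], [428.5, -168.2], [468.6, -160.3]]
rail side [[607.8, 95.3], [588.4, 101.2], [589.7, -98.9], [608.2, -102.5]]
[ 158.58615236 -604.09903309  226.02348734] [[0.967, 0.254, -0.0], [0.254, -0.967, 0.001], [-0.0, -0.001, -1.0]] [-1.79921405e+02  6.51847934e-03  1.47105343e+01]
```

The crops confirm the choice. The cassette is in the left pocket, with its runner towards the back and its handle to the right next to the refill. The rail's open end is at the left and its red stop at the right. I'm approaching above the cassette.

Call:
apply_moves([
  [[0.39,-0.325,-0.06,-85],[0.39,-0.325,-0.06,-85],[0.39,-0.325,-0.06,-85],[0.39,-0.325,-0.06,-85],[0.39,-0.325,-0.06,-85],[0.39,-0.325,-0.06,-85],[0.39,-0.325,-0.06,-85],[0.39,-0.325,-0.06,-85]],
], fingers=0.0918, force=20)

```text
time_s: 0.9
ee_pos: [389.8, -279.2, 273.8]
ee_rot: [-0.0, 0.744, 0.668, -0.0]
force: [1.1, -0.5, 0.1]
width: 91.8
finger_force: 0.0
```

```bash
python3 - <<'E'
from h import *
print(rel([455,-191,290]), tcp()[0], tcp()[1].as_matrix().round(3).tolist(), ctrl.get_obs()['qpos'])
E
```

```text
[ 0.0947  0.0553 -0.0162] [ 389.83627522 -279.20172781  273.84636246] [[0.108, 0.994, -0.0], [0.994, -0.108, -0.0], [-0.0, -0.0, -1.0]] [ 0.84292752  0.18791514 -0.3895825   1.8179389   0.07810505  1.15080708
  0.31951087]
```

Call:
apply_moves([
  [[0.094,0.055,-0.016,-16],[0.094,0.055,-0.016,-16],[0.094,0.055,-0.016,-16],[0.094,0.055,-0.016,-16]],
])

```text
time_s: 1.3
ee_pos: [455.6, -192.1, 289.7]
ee_rot: [-0.0, 0.645, 0.764, 0.0]
force: [-0.6, -0.5, -0.2]
width: 91.9
finger_force: 0.0
```

```bash
python3 - <<'E'
from h import *
import pickle
w=cam('wrist','w1'); pickle.dump(w,open('w1.pkl','wb'))
print(w['fovy'],w['k1'],np.round(w['extrinsics'],3).tolist())
print(tcp()[0], tcp()[1].as_matrix().round(3).tolist(), ctrl.get_obs()['qpos'])
hsv=cv2.cvtColor(w['image'],cv2.COLOR_RGB2HSV)
m=cv2.inRange(hsv,(3,150,150),(16,255,255))
for k in cv2.findContours(m,0,2)[0]:
  if cv2.contourArea(k)>300:
    r=cv2.minAreaRect(k);q=cv2.approxPolyDP(cv2.convexHull(k),6,True)[:,0]
    print(cv2.contourArea(k),q.tolist(),[np.round(onz(w,*p,135)[:2],1).tolist() for p in q+0.])
E
```

```text
70.8639398080933 0.02198620070103959 [[0.986, -0.16, -0.046, 444.295], [0.167, 0.947, 0.275, -117.536], [-0.0, -0.279, 0.96, 446.266], [0.0, 0.0, 0.0, 1.0]]
[ 454.36596618 -194.09374982  289.29951877] [[-0.164, 0.986, -0.001], [0.986, 0.164, -0.0], [-0.0, -0.001, -1.0]] [ 0.70603561  0.21456463 -0.49220993  1.75524479  0.10854671  1.19939468
  0.348878  ]
1448.0 [[240, 160], [273, 161], [271, 204], [238, 203]] [[435.2, -168.5], [473.1, -163.2], [480.4, -215.2], [440.7, -220.6]]
```

View pics/w1.png

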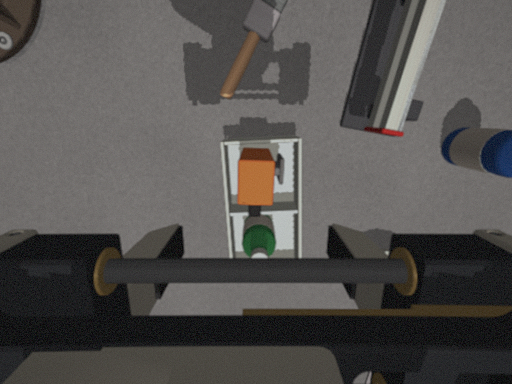

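The wrist view shows the cassette top at pixels (240,160) to (271,204), between the fingers and square to the tool, with the handle towards the refill. Yaw is about 7.5° and the centre about (457,-192).

Call:
apply_moves([
  [[0.002,0.003,0.04,2],[0.002,0.003,0.08,2],[0.002,0.003,0.11,2],[0.002,0.003,0.11,2]],
])

```text
time_s: 1.75
ee_pos: [453.1, -193.0, 175.8]
ee_rot: [-0.004, 0.661, 0.75, -0.002]
force: [-0.4, -0.5, 0.5]
width: 92.0
finger_force: 0.0
```

```bash
python3 - <<'E'
from h import *
w=cam('wrist')
print(tcp()[0], tcp()[1].as_matrix().round(3).tolist())
hsv=cv2.cvtColor(w['image'],cv2.COLOR_RGB2HSV)
m=cv2.inRange(hsv,(3,150,150),(16,255,255))
for k in cv2.findContours(m,0,2)[0]:
  if cv2.contourArea(k)>300:
    q=cv2.approxPolyDP(cv2.convexHull(k),6,True)[:,0]
    g=np.array([onz(w,*p,135)[:2] for p in q+0.]); print(q.tolist(),g.round(1).tolist(), g.mean(0), cv2.minAreaRect(g.astype(np.float32)))
    print(rel([*g.mean(0),98]))
E
```

```text
[ 454.8999954  -192.97537895  178.26220023] [[-0.127, 0.992, -0.005], [0.992, 0.127, 0.001], [0.002, -0.004, -1.0]]
[[286, 203], [284, 246], [234, 245], [233, 202]] [[476.2, -178.4], [480.3, -214.5], [440.3, -218.9], [435.7, -182.8]] [ 458.12941783 -198.66393443] ((458.0125732421875, -198.68170166015625), (40.86105728149414, 36.31945037841797), 6.227908611297607)
[-0.0062  0.0028  0.0802]
[[287, 188], [233, 191]] [[475.1, -166.6], [434.8, -174.1]] [ 454.95866287 -170.35042363] ((454.9586486816406, -170.3504180908203), (40.96094512939453, 0.0), -169.37359619140625)
[0.0223 0.0033 0.0803]
```

Call:
apply_moves([
  [[0.0,0.003,0.035,0],[0.0,0.003,0.065,0],[0.0,0.003,0.08,0],[0.0,0.003,0.08,0]],
])

```text
time_s: 2.2
ee_pos: [459.6, -192.2, 99.6]
ee_rot: [-0.001, 0.66, 0.751, -0.001]
force: [0.0, 0.1, 0.3]
width: 91.8
finger_force: 0.0
```

Call:
apply_moves([
  [[0.0,0.0,0.0,0],[0.0,0.0,0.0,0],[0.0,0.0,0.0,0],[0.0,0.0,0.0,0],[0.0,0.0,0.0,0],[0.0,0.0,0.0,0]],
], fingers=0.02, force=20)

```text
time_s: 2.8
ee_pos: [460.2, -191.2, 99.8]
ee_rot: [0.0, 0.66, 0.752, -0.0]
force: [-0.7, 0.1, -0.4]
width: 48.2
finger_force: 0.4
```

Call:
apply_moves([
  [[0.0,0.0,0.0,0],[0.0,0.0,0.0,0],[0.0,0.0,0.0,0]],
])

```text
time_s: 3.1
ee_pos: [460.1, -191.1, 99.7]
ee_rot: [-0.0, 0.66, 0.752, -0.0]
force: [-1.7, -1.2, 2.1]
width: 44.1
finger_force: 19.9
```

Call:
apply_moves([
  [[0.0,0.0,-0.015,0],[0.0,0.0,-0.035,0],[0.0,0.0,-0.06,0],[0.0,0.0,-0.085,0],[0.0,0.0,-0.1,0],[0.0,0.0,-0.1,0]],
])

```text
time_s: 3.7
ee_pos: [461.4, -191.3, 201.3]
ee_rot: [0.002, 0.66, 0.752, 0.001]
force: [0.7, -0.7, -2.7]
width: 43.5
finger_force: 19.9
```

```bash
python3 - <<'E'
from h import *
w=cam('wrist','w2')
print(tcp()[0], tcp()[1].as_matrix().round(3).tolist(), ctrl.get_obs()['force'],ctrl.get_obs()['width'])
ex=np.array([np.cos(np.radians(11.4)),np.sin(np.radians(11.4))]);ey=np.array([-ex[1],ex[0]])
E=np.array([471.4,228.1]); p=E-(28+20)*ey
print('goal',p, rel([*p,200]), p@ex)
E
```

```text
[ 460.57043133 -191.1860808   199.86648807] [[-0.13, 0.992, 0.001], [0.992, 0.13, -0.001], [-0.001, 0.001, -1.0]] [-0.5309055   0.3983012  -3.71956835] 43.94466049102731
goal [480.88755234 181.04698362] [ 3.664e-01  6.850e-02 -3.000e-04] 507.18547105715834
```

View pics/w2.png

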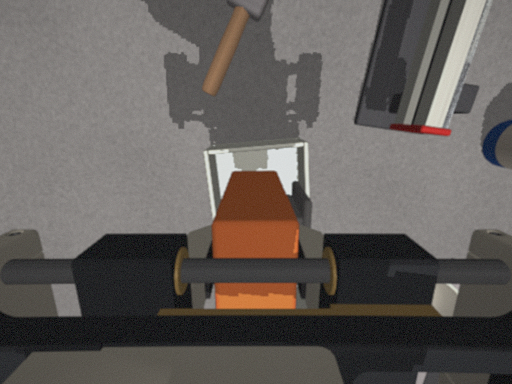

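The grasp is good: the cassette hangs square between the fingers with its handle towards -y. I'm carrying it to just short of the board edge.

Call:
apply_moves([
  [[0.015,0.003,0,0],[0.045,0.008,0,-1],[0.085,0.016,0,-2],[0.125,0.023,0,-3],[0.165,0.031,0,-3.9],[0.205,0.038,0,-3.9],[0.245,0.046,0,-3.9],[0.28,0.052,0,-3.9]],
])

```text
time_s: 4.55
ee_pos: [474.5, 95.3, 198.2]
ee_rot: [-0.001, 0.633, 0.774, -0.001]
force: [0.7, -1.3, -3.0]
width: 43.9
finger_force: 19.9
```

```bash
python3 - <<'E'
from h import *
print(tcp()[0], rel([480.9,181,200]),tcp()[1].as_matrix().round(3).tolist())
E
```

```text
[474.53834587  95.25705754 198.21828713] [ 0.0828  0.0232 -0.0018] [[-0.198, 0.98, -0.002], [0.98, 0.198, 0.0], [0.001, -0.002, -1.0]]
```

Call:
apply_moves([
  [[0.035,0.008,0,0],[0.06,0.016,0,0],[0.075,0.021,0,0],[0.083,0.023,0,0],[0.083,0.023,0,0],[0.083,0.023,0,0]],
])

```text
time_s: 5.15
ee_pos: [481.4, 178.0, 198.9]
ee_rot: [-0.0, 0.634, 0.773, -0.001]
force: [0.2, -0.5, -1.5]
width: 43.9
finger_force: 19.9
```

```bash
python3 - <<'E'
from h import *
w=cam('wrist','w3')
a,r=tcp(); print(a, r.as_matrix().round(3).tolist())
m=cv2.inRange(cv2.cvtColor(w['image'],cv2.COLOR_RGB2HSV),(10,80,120),(26,220,255)); m[230:]=0
k=max(cv2.findContours(m,0,2)[0],key=cv2.contourArea); q=cv2.approxPolyDP(cv2.convexHull(k),5,True)[:,0]
print(q.tolist(),[np.round(onz(w,*p,14),1)[:2].tolist() for p in q+0.])
# edge: lowest wood pixel per column
us=np.arange(60,480,10); pts=[]
for u in us:
    v=np.where(m[:,u])[0]
    if len(v): pts.append(onz(w,u,v.max()+.5,14)[:2])
pts=np.array(pts); l=cv2.fitLine(pts.astype(np.float32),cv2.DIST_HUBER,0,.01,.01).ravel(); print('edge',l, np.degrees(np.arctan2(l[1],l[0])))
n=np.array([-l[1],l[0]]); n*=np.sign(n[1]); print('tcp to edge along n', n@(l[2:]-a[:2]), 'resid',np.abs((pts-l[2:])@n).round(1).tolist())
E
```

```text
[481.50892736 177.73320186 199.05587999] [[-0.196, 0.981, -0.001], [0.981, 0.196, -0.001], [-0.001, -0.001, -1.0]]
[[364, 0], [350, 138], [160, 139], [145, 0]] [[559.1, 391.3], [587.8, 249.2], [357.4, 201.9], [328.1, 345.3]]
edge [9.7924989e-01 2.0265648e-01 4.7286511e+02 2.2436621e+02] 11.692345
tcp to edge along n 47.41709433275643 resid [99.5, 0.8, 0.7, 0.7, 0.6, 0.6, 0.5, 119.1, 120.7, 120.8, 116.5, 121.0, 121.0, 121.1, 119.7, 1.0, 0.9, 0.8, 0.6, 0.5, 0.4, 103.7]
```

View pics/w3.png

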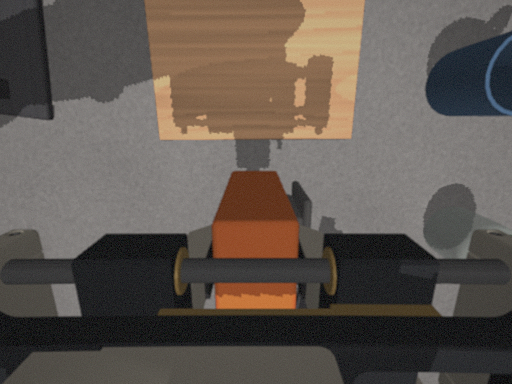

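```bash
python3 - <<'E'
from h import *
w=cam('wrist'); a,r=tcp()
hsv=cv2.cvtColor(w['image'],cv2.COLOR_RGB2HSV); m=cv2.inRange(hsv,(3,120,60),(16,255,255))
vs=[np.where(m[150:240,u])[0].min()+150 for u in range(240,274,4)]; print(vs)
g=np.array([onz(w,u,v-.5,104) for u,v in zip(range(240,274,4),vs)]); t=r.inv().apply(g-a); print(t.mean(0), 'front face x in tool; edge', r.inv().apply([472.87-a[0],224.37-a[1],0]), a)
E
```

```text
[np.int64(172), np.int64(172), np.int64(171), np.int64(171), np.int64(171), np.int64(172), np.int64(172), np.int64(172), np.int64(172)]
[25.40722232  2.01703862 95.26083258] front face x in tool; edge [ 4.74663950e+01  5.28361199e-01 -4.15318501e-02] [481.62609904 177.71520099 199.28426068]
```

Call:
apply_moves([
  [[0,0,0.02,0],[0,0,0.045,0],[0,0,0.07,0],[0,0,0.09,0],[0,0,0.1,0],[0,0,0.1,0],[0,0,0.1,0]],
])

```text
time_s: 5.95
ee_pos: [482.1, 179.1, 100.3]
ee_rot: [0.0, 0.634, 0.773, 0.0]
force: [0.3, -0.2, -3.3]
width: 43.6
finger_force: 19.9
```

Call:
apply_moves([
  [[0.006,0,0.001,0],[0.011,0,0.002,0],[0.015,0,0.003,0],[0.018,0,0.003,0],[0.019,0,0.003,0],[0.019,0,0.003,0]],
])

```text
time_s: 6.55
ee_pos: [477.9, 198.0, 96.7]
ee_rot: [0.0, 0.633, 0.774, 0.0]
force: [0.6, -0.6, -3.4]
width: 43.9
finger_force: 19.9
```

Call:
apply_moves([
  [[0.001,0,0,0],[0.002,0,0,0],[0.003,0,0,0],[0.003,0,0,0]],
])

```text
time_s: 6.95
ee_pos: [477.2, 200.2, 96.6]
ee_rot: [0.0, 0.634, 0.774, -0.0]
force: [0.1, -2.4, -1.3]
width: 43.8
finger_force: 20.0
```

Call:
apply_moves([
  [[0.001,0,0,0],[0.002,0,0,0],[0.002,0,0,0]],
])

```text
time_s: 7.25
ee_pos: [476.8, 202.5, 96.6]
ee_rot: [0.0, 0.634, 0.774, -0.0]
force: [-0.3, -3.9, -1.5]
width: 43.8
finger_force: 20.0
```

Call:
apply_moves([
  [[-0.001,0,0.001,0],[-0.001,0,0.002,0],[-0.001,0,0.002,0]],
])

```text
time_s: 7.55
ee_pos: [477.3, 202.3, 95.4]
ee_rot: [0.0, 0.634, 0.774, 0.0]
force: [-2.9, -3.0, 9.0]
width: 43.8
finger_force: 20.0
```

Call:
apply_moves([
  [[0,0,-0.0008,0],[0,0,-0.0008,0],[0,0,-0.0008,0],[0,0,-0.0008,0],[0,0,-0.0008,0],[0,0,-0.0008,0]],
], fingers=0.08)

```text
time_s: 8.15
ee_pos: [477.1, 201.8, 95.4]
ee_rot: [-0.0, 0.634, 0.774, -0.0]
force: [-0.3, 0.4, -0.2]
width: 79.3
finger_force: 0.0
```

```bash
python3 - <<'E'
from h import *
import pickle
s=cam('side'); t=cam('top'); w=cam('wrist','w4'); pickle.dump((s,t,w),open('c4.pkl','wb'))
a,r=tcp(); print(a,r.as_matrix().round(3).tolist(),ctrl.get_obs()['width'])
i=np.hstack([cv2.resize(s['image'][180:330,180:330],(400,400)),cv2.resize(t['image'][120:270,110:260],(400,400))]); cv2.imwrite('pics/st4.png',i[:,:,::-1])
hsv=cv2.cvtColor(w['image'],cv2.COLOR_RGB2HSV); m=cv2.inRange(hsv,(3,120,60),(9,255,255))
k=max(cv2.findContours(m,0,2)[0],key=cv2.contourArea); q=cv2.approxPolyDP(cv2.convexHull(k),4,True)[:,0]
print(q.tolist(),[r.inv().apply(onz(w,*p,130)-a).round(1)[:2].tolist() for p in q+0.])
E
```

```text
[477.08642636 201.74016453  95.414532  ] [[-0.197, 0.98, -0.0], [0.98, 0.197, -0.0], [-0.0, -0.0, -1.0]] 79.85977035914104
[[264, 224], [253, 226], [247, 218], [250, 214]] [[25.1, 5.7], [24.1, 0.4], [28.2, -2.5], [30.3, -1.1]]
```

View pics/st4.png

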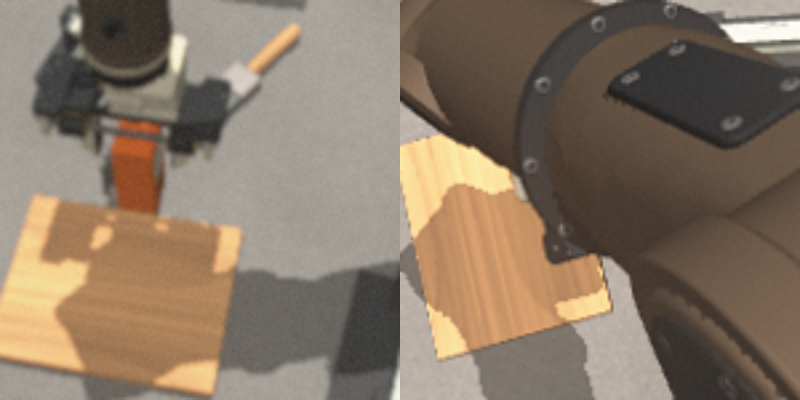

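The cassette stands alone with its foot against the board edge (side crop, foot at about (140,212), upright). I'm regripping lightly towards the handle side of the top for tipping.

Call:
apply_moves([
  [[-0.01,0,-0.002,0],[-0.021,0,-0.002,0],[-0.021,0,-0.002,0]],
])

```text
time_s: 8.6
ee_pos: [481.8, 178.5, 97.3]
ee_rot: [0.0, 0.635, 0.773, -0.001]
force: [-0.6, 0.5, 0.2]
width: 79.9
finger_force: 0.0
```

Call:
apply_moves([
  [[0,0,0,0],[0,0,0,0],[0,0,0,0],[0,0,0,0],[0,0,0,0],[0,0,0,0],[0,0,0,0]],
], fingers=0.03, force=8)

```text
time_s: 9.3
ee_pos: [481.2, 181.3, 97.4]
ee_rot: [-0.0, 0.634, 0.774, 0.0]
force: [0.4, 1.3, -0.2]
width: 43.8
finger_force: 8.0
```

Call:
apply_moves([
  [[0.007,0,-0.003,0],[0.014,0,-0.005,0],[0.021,0,-0.007,0],[0.028,0,-0.008,0],[0.035,0,-0.009,0],[0.042,0,-0.009,0],[0.049,0,-0.0085,0],[0.056,0,-0.008,0]],
])

```text
time_s: 10.1
ee_pos: [470.2, 236.7, 105.4]
ee_rot: [0.0, 0.634, 0.774, 0.0]
force: [-0.8, -1.6, -1.7]
width: 43.8
finger_force: 8.0
```

```bash
python3 - <<'E'
from h import *
s=cam('side'); w=cam('wrist')
print(tcp()[0],ctrl.get_obs()['force'],ctrl.get_obs()['width'])
i=np.hstack([cv2.resize(s['image'][180:330,180:330],(400,400)),cv2.resize(w['image'],(400,400))]); cv2.imwrite('pics/st5.png',i[:,:,::-1])
E
```

```text
[469.8414756  237.50057543 105.41272826] [ 0.37844438 -0.29684314 -2.87740819] 43.82659452712021
```

View pics/st5.png

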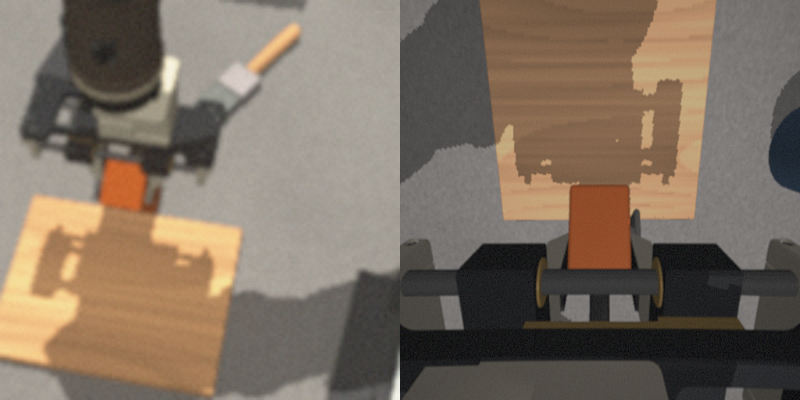

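Call:
apply_moves([
  [[0.0065,0,0.0015,0],[0.013,0,0.003,0],[0.019,0,0.006,0],[0.025,0,0.009,0],[0.0325,0,0.0137,0],[0.038,0,0.0195,0],[0.043,0,0.0255,0],[0.043,0,0.0255,0]],
])

```text
time_s: 11.0
ee_pos: [461.0, 278.9, 79.0]
ee_rot: [-0.0, 0.633, 0.774, -0.0]
force: [-0.2, -1.0, -2.7]
width: 44.2
finger_force: 8.0
```

```bash
python3 - <<'E'
from h import *
s=cam('side'); w=cam('wrist')
print(tcp()[0],ctrl.get_obs()['force'],ctrl.get_obs()['width'])
i=np.hstack([cv2.resize(s['image'][180:330,180:330],(400,400)),cv2.resize(w['image'],(400,400))]); cv2.imwrite('pics/st6.png',i[:,:,::-1])
E
```

```text
[461.28250641 278.1196643   79.42914885] [ 0.09349356 -0.60450826 -2.34889024] 44.2658553007157
```

View pics/st6.png

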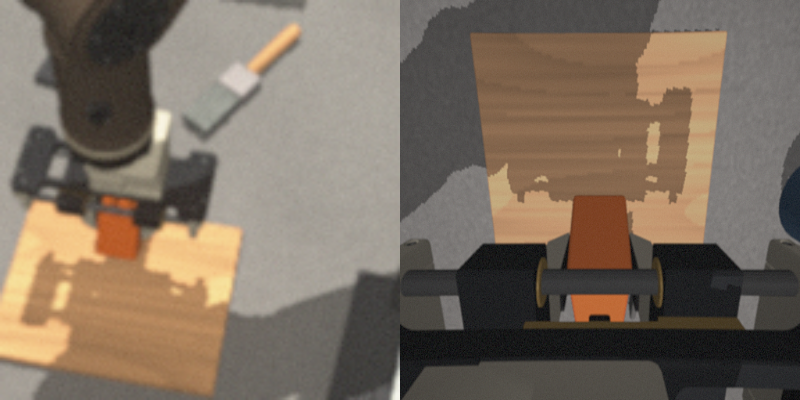

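Call:
apply_moves([
  [[0.0025,0,0.006,0],[0.007,0,0.0125,0],[0.013,0,0.0185,0],[0.0185,0,0.024,0],[0.022,0,0.029,0],[0.025,0,0.0335,0],[0.025,0,0.0335,0]],
])

```text
time_s: 11.8
ee_pos: [456.4, 303.2, 45.8]
ee_rot: [-0.0, 0.633, 0.774, -0.0]
force: [-0.3, 1.0, -2.5]
width: 43.8
finger_force: 8.0
```

Call:
apply_moves([
  [[0.001,0,0.0015,0],[0.002,0,0.003,0],[0.002,0,0.004,0],[0.002,0,0.004,0]],
])

```text
time_s: 12.2
ee_pos: [456.3, 305.0, 42.5]
ee_rot: [-0.0, 0.634, 0.774, 0.0]
force: [-0.9, 1.4, 0.1]
width: 44.3
finger_force: 8.0
```

Call:
apply_moves([
  [[0,0,0,0],[0,0,0,0],[0,0,0,0],[0,0,0,0],[0,0,0,0],[0,0,0,0]],
], fingers=0.08)

```text
time_s: 12.8
ee_pos: [456.4, 304.7, 42.5]
ee_rot: [0.0, 0.634, 0.774, -0.0]
force: [0.8, 0.3, 0.1]
width: 79.8
finger_force: 0.0
```

Call:
apply_moves([
  [[0,0,-0.02,0],[-0.01,0,-0.06,0],[-0.04,0,-0.1,0],[-0.08,0,-0.14,0],[-0.12,0,-0.16,0],[-0.15,0,-0.17,0],[-0.15,0,-0.17,0]],
])

```text
time_s: 13.5
ee_pos: [488.1, 152.7, 214.0]
ee_rot: [0.002, 0.636, 0.771, 0.0]
force: [0.2, 0.7, -0.7]
width: 80.4
finger_force: 0.0
```

```bash
python3 - <<'E'
from h import *
import pickle
s=cam('side'); w=cam('wrist'); pickle.dump((s,w),open('c7.pkl','wb'))
a,r=tcp();print(a,r.as_matrix().round(3).tolist(),ctrl.get_obs()['force'])
i=np.hstack([cv2.resize(s['image'][180:330,180:330],(300,300)),cv2.resize(w['image'],(400,300))]); cv2.imwrite('pics/st7.png',i[:,:,::-1])
hsv=cv2.cvtColor(w['image'],cv2.COLOR_RGB2HSV); m=cv2.inRange(hsv,(3,140,80),(11,255,255))
k=max(cv2.findContours(m,0,2)[0],key=cv2.contourArea); q=cv2.approxPolyDP(cv2.convexHull(k),4,True)[:,0]
print(q.tolist(),[r.inv().apply(onz(w,*p,70)-a).round(1)[:2].tolist() for p in q+0.])
E
```

```text
[486.17071668 157.10313771 212.66849864] [[-0.195, 0.981, 0.001], [0.981, 0.195, 0.0], [-0.0, 0.001, -1.0]] [-0.14282659  0.59774135 -0.89297982]
[[274, 16], [273, 147], [236, 149], [231, 19]] [[165.1, 20.6], [40.6, 21.7], [38.6, -19.0], [162.7, -20.9]]
```

View pics/st7.png

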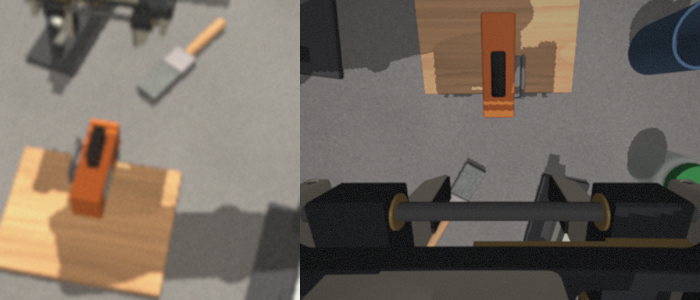

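The cassette lies flat on the board with the black handle up (wrist crop, box (482..515, 12..117), handle at (498,75)). Its foot end overhangs the edge. I'm re-measuring it and the rail from here, with the arm at rest.

```bash
python3 - <<'E'
from h import *
w=cam('wrist'); a,r=tcp();print(a)
hsv=cv2.cvtColor(w['image'],cv2.COLOR_RGB2HSV)
m=cv2.inRange(hsv,(3,140,80),(11,255,255))
def rep(m,z,n):
    k=max(cv2.findContours(m,0,2)[0],key=cv2.contourArea)
    g=np.array([r.inv().apply(onz(w,*p,z)-a)[:2] for p in k[:,0]+0.],np.float32)
    print(n,cv2.contourArea(k),cv2.minAreaRect(g), g.min(0),g.max(0)); return k
k=rep(m,70,'box'); mm=np.zeros_like(m); cv2.fillConvexPoly(mm,cv2.convexHull(k),255)
d=cv2.inRange(hsv,(0,0,0),(180,255,45))&cv2.erode(mm,np.ones((3,3))); rep(d,104,'handle')
print('edge', r.inv().apply([472.87-a[0],224.37-a[1],0]))
E
```

```text
[485.62082631 158.14753665 212.3105006 ]
box 5101.0 ((100.73533630371094, 1.2172164916992188), (127.01113891601562, 42.82339096069336), 0.20984309911727905) [ 37.201782 -20.1775  ] [164.2669    22.767485]
handle 868.5 ((90.27999877929688, 0.8255066871643066), (14.92926025390625, 48.60483169555664), 89.70907592773438) [66.01095   -6.5985355] [114.55162    8.408818]
edge [6.74365543e+01 5.55634796e-01 2.52314998e-02]
```

Call:
apply_moves([
  [[0.03,0.001,0.01,0],[0.065,0.001,0.03,0],[0.09,0.001,0.06,0],[0.0905,0.001,0.09,0],[0.0905,0.001,0.115,0],[0.0905,0.001,0.13,0],[0.0905,0.001,0.137,0],[0.0905,0.001,0.137,0]],
], fingers=0.06)

```text
time_s: 14.45
ee_pos: [467.9, 247.4, 74.4]
ee_rot: [-0.001, 0.633, 0.774, -0.001]
force: [0.2, 0.6, 0.4]
width: 60.1
finger_force: 0.0
```

Call:
apply_moves([
  [[0,0,0,0],[0,0,0,0],[0,0,0,0],[0,0,0,0],[0,0,0,0],[0,0,0,0],[0,0,0,0],[0,0,0,0]],
], fingers=0.005, force=40)

```text
time_s: 15.25
ee_pos: [469.1, 246.4, 75.5]
ee_rot: [0.0, 0.634, 0.774, -0.0]
force: [-0.7, -1.8, 1.3]
width: 18.2
finger_force: 40.0
```

Call:
apply_moves([
  [[0,0,-0.01,0],[0,0,-0.03,0],[0,0,-0.06,0],[0,0,-0.1,0],[-0.02,0,-0.14,3],[-0.05,-0.01,-0.18,6],[-0.085,-0.015,-0.22,9],[-0.12,-0.02,-0.25,11.8]],
])

```text
time_s: 16.05
ee_pos: [472.4, 125.4, 327.6]
ee_rot: [0.0, 0.71, 0.704, 0.001]
force: [2.4, -0.7, -3.1]
width: 17.9
finger_force: 40.0
```

```bash
python3 - <<'E'
from h import *
o=ctrl.get_obs();print(tcp()[0],o['width'],o['finger_force'],o['force'],rel([475,-60,330]),tcp()[1].as_matrix().round(3).tolist())
E
```

```text
[472.43429781 125.36311997 327.56655882] 17.924351942148633 39.97100114822388 [ 2.38229476 -0.69843911 -3.09315079] [-0.1853  0.0039 -0.0026] [[0.007, 1.0, 0.001], [1.0, -0.007, 0.001], [0.001, 0.001, -1.0]]
```

Call:
apply_moves([
  [[-0.03,0,0,0],[-0.07,0,0,0],[-0.11,0,0,0],[-0.145,0,0,0],[-0.17,0,0,0],[-0.185,0,0,0],[-0.185,0,0,0],[-0.185,0,0,0]],
])

```text
time_s: 16.85
ee_pos: [471.5, -58.8, 325.2]
ee_rot: [-0.0, 0.71, 0.704, 0.0]
force: [-0.4, -0.5, -2.8]
width: 17.8
finger_force: 40.0
```

```bash
python3 - <<'E'
from h import *; import pickle
t=cam('top'); s=cam('side'); w=cam('wrist'); pickle.dump((t,s,w),open('c8.pkl','wb'))
a,r=tcp(); print(a,r.as_matrix().round(4).tolist())
print(np.round(w['extrinsics'],3).tolist())
for n,p in dict(mouth=(603,96,126),stop=(602,-104,126),mid=(603,0,126)).items(): print(n,[proj(c,p).round(0).tolist() for c in (w,t,s)])
hsv=cv2.cvtColor(w['image'],cv2.COLOR_RGB2HSV)
for nm,lo,hi in(('white',(0,0,130),(90,60,255)),('red',(0,150,70),(3,255,255))):
    for k in cv2.findContours(cv2.inRange(hsv,lo,hi),0,2)[0]:
        if cv2.contourArea(k)>80: print(nm,cv2.contourArea(k),cv2.approxPolyDP(cv2.convexHull(k),3,True)[:,0].tolist())
for v in (20,60,100,140): print(v,w['image'][v,300:400:3].mean(1).round().astype(int).tolist())
E
```

```text
[471.6926787  -58.13052023 325.17336135] [[0.0055, 1.0, 0.0001], [1.0, -0.0055, 0.0004], [0.0004, 0.0001, -1.0]]
[[1.0, 0.006, 0.003, 473.52], [-0.006, 0.96, 0.279, 17.573], [-0.001, -0.279, 0.96, 481.804], [0.0, 0.0, 0.0, 1.0]]
mouth [[365.0, 45.0], [218.0, 135.0], [207.0, 191.0]]
stop [[348.0, 207.0], [293.0, 129.0], [235.0, 149.0]]
mid [[357.0, 130.0], [254.0, 132.0], [221.0, 170.0]]
white 81.5 [[397, 373], [395, 383], [385, 383], [388, 372]]
white 507.0 [[412, 284], [411, 314], [395, 314], [387, 305], [389, 288]]
white 1789.5 [[120, 287], [122, 308], [106, 314], [60, 315], [52, 285]]
white 308.5 [[511, 210], [511, 229], [495, 229], [494, 218]]
white 103.5 [[26, 168], [35, 172], [33, 179], [24, 176]]
white 194.5 [[269, 60], [268, 79], [258, 77], [258, 60]]
white 32986.0 [[221, 226], [120, 256], [46, 257], [0, 230], [14, 64], [36, 49], [91, 33], [157, 37], [168, 45], [221, 102]]
white 108.0 [[463, 21], [489, 26], [468, 32]]
white 42912.0 [[243, 0], [418, 0], [511, 87], [511, 208], [464, 257], [391, 256], [308, 232], [263, 114]]
20 [129, 125, 128, 130, 131, 131, 129, 123, 126, 124, 126, 130, 134, 127, 128, 126, 128, 128, 129, 125, 122, 124, 121, 121, 126, 120, 130, 127, 131, 125, 127, 130, 127, 124]
60 [134, 135, 133, 133, 132, 137, 135, 133, 95, 81, 84, 88, 83, 88, 84, 83, 121, 136, 140, 80, 213, 208, 213, 211, 167, 126, 122, 120, 122, 131, 138, 131, 130, 132]
100 [134, 131, 139, 137, 137, 133, 126, 57, 65, 58, 49, 52, 59, 86, 67, 100, 141, 70, 174, 210, 209, 204, 140, 145, 73, 118, 133, 133, 133, 129, 129, 129, 127, 137]
140 [136, 134, 138, 133, 138, 119, 68, 50, 54, 53, 58, 57, 82, 69, 127, 108, 74, 216, 214, 212, 213, 87, 80, 95, 134, 131, 137, 136, 136, 133, 138, 133, 132, 130]
```

```bash
cat > rail.py <<'E'
from h import *
def meas(w):
    g=cv2.GaussianBlur(w['image'],(3,3),0).min(2).astype(float)
    L,Rr=[],[]; top=proj(w,(603,96,126)); bot=proj(w,(602,-104,126))
    rows=[]
    for v in range(5,225):
        p=bot+(top-bot)*(v-bot[1])/(top[1]-bot[1]); c=int(p[0]); 
        if c<20 or c>490: continue
        x=np.arange(c-16,c+17); on=np.where(g[v,c-16:c+17]>165)[0]
        if len(on)<5: continue
        i,j=on.min(),on.max(); rows.append(v)
        f=lambda a,b:(165-g[v,x[a]])/(g[v,x[b]]-g[v,x[a]]+1e-9)
        if i>0: L.append(onz(w,x[i-1]+f(i-1,i),v,126)[:2])
        if j<len(x)-1: Rr.append(onz(w,x[j+1]-f(j+1,j),v,126)[:2])
    out=[]
    for P in(L,Rr):
        P=np.array(P,np.float32); l=cv2.fitLine(P,cv2.DIST_HUBER,0,.01,.01).ravel(); l[:2]*=np.sign(l[1])
        out.append((l[2]-l[0]/l[1]*l[3], np.degrees(np.arctan2(-l[0],l[1])), len(P)))
    print('x at y=0, yaw, n:',np.round(out,2).tolist(),'rows',min(rows),max(rows))
    return out,min(rows)
E
python3 - <<'E'
from rail import *; import pickle
t,s,w=pickle.load(open('c8.pkl','rb'))
out,v0=meas(w); u=proj(w,(out[0][0]+9,96,126))[0]; print('mouth y', onz(w,u,v0-.5,126)[1])
hsv=cv2.cvtColor(w['image'],cv2.COLOR_RGB2HSV)
m=cv2.inRange(hsv,(0,130,50),(12,255,255))
for k in cv2.findContours(m,0,2)[0]:
    if cv2.contourArea(k)>25: print(cv2.contourArea(k),cv2.approxPolyDP(cv2.convexHull(k),2,True)[:,0].tolist(), hsv[k[0,0,1],k[0,0,0]])
# top & side view bright strips
for n,c in(('top',t),('side',s)):
    m=cv2.inRange(cv2.cvtColor(c['image'],cv2.COLOR_RGB2HSV),(0,0,170),(60,45,255))
    for k in cv2.findContours(m,0,2)[0]:
        q=cv2.minAreaRect(k); e=proj(c,(603,0,126))
        if cv2.contourArea(k)>60 and np.hypot(*(np.array(q[0])-e))<40: print(n,[np.round(onz(c,*p,126)[:2],1).tolist() for p in cv2.boxPoints(q)])
E
```

```text
x at y=0, yaw, n: [[595.6, -1.04, 160.0], [610.74, -0.79, 160.0]] rows 47 206
mouth y 94.39576175040548
79.0 [[278, 299], [275, 303], [232, 302], [237, 291]] [ 12 174 113]
44.5 [[357, 210], [341, 211], [336, 201]] [  0 153  85]
6547.0 [[288, 117], [290, 152], [287, 226], [223, 227], [220, 118]] [  9 137 108]
side [[618.1, 89.3], [614.5, -108.1], [592.1, -99.7], [597.6, 95.5]]
```

Call:
apply_moves([
  [[0.02,0.015,0.02,0.6],[0.045,0.035,0.045,0.6],[0.06,0.05,0.065,0.6],[0.068,0.058,0.075,0.6],[0.068,0.058,0.075,0.6],[0.068,0.058,0.075,0.6]],
])

```text
time_s: 17.6
ee_pos: [530.0, 7.8, 250.5]
ee_rot: [0.0, 0.713, 0.701, -0.0]
force: [0.7, -0.8, -2.6]
width: 17.8
finger_force: 40.0
```

```bash
python3 - <<'E'
from rail import *; import pickle
w=cam('wrist'); pickle.dump(w,open('c9.pkl','wb'))
a,r=tcp(); print(a,r.as_matrix().round(4).tolist(), np.round(w['extrinsics'],3).tolist())
out,v0=meas(w); u=proj(w,(out[0][0]+9,96,126))[0]; print('mouth y', v0,onz(w,u,v0-.5,126)[1], onz(w,u,v0-.5,126))
g=w['image'].min(2)
for y in(85,60,30,0):
    u,v=proj(w,(603,y,126)); u=int(u);v=int(round(v)); print(y,v,u-20,g[v,u-20:u+20].tolist(), np.round([onz(w,u-20,v,126)[0],onz(w,u+20,v,126)[0]],1))
hsv=cv2.cvtColor(w['image'],cv2.COLOR_RGB2HSV); m=cv2.inRange(hsv,(3,130,50),(12,255,255)); m[230:]=0
k=max(cv2.findContours(m,0,2)[0],key=cv2.contourArea); q=cv2.approxPolyDP(cv2.convexHull(k),2,True)[:,0]
print('box',q.tolist(),[r.inv().apply(onz(w,*p,a[2]-5.5)-a).round(1)[:2].tolist() for p in q+0.])
E
```

```text
[530.19237507   7.36581981 250.89526504] [[0.0186, 0.9998, 0.0007], [0.9998, -0.0186, -0.0006], [-0.0006, 0.0007, -1.0]] [[1.0, 0.017, 0.006, 532.914], [-0.018, 0.96, 0.28, 83.579], [-0.001, -0.28, 0.96, 406.995], [0.0, 0.0, 0.0, 1.0]]
x at y=0, yaw, n: [[596.25, -5.59, 121.0], [613.78, -1.12, 121.0]] rows 104 224
mouth y 104 93.68686468688367 [605.39177873  93.68686469 126.        ]
85 113 305 [54, 53, 50, 54, 58, 66, 96, 132, 141, 146, 146, 139, 114, 81, 85, 113, 133, 139, 136, 136, 133, 140, 166, 211, 214, 212, 203, 207, 196, 189, 198, 211, 207, 160, 119, 85, 74, 79, 82, 82] [582.3 621.9]
60 139 304 [58, 54, 47, 51, 63, 67, 74, 105, 132, 134, 117, 85, 72, 78, 108, 124, 132, 132, 132, 131, 126, 128, 135, 169, 203, 207, 207, 197, 151, 112, 151, 188, 154, 102, 70, 65, 71, 72, 69, 68] [582.2 622.9]
30 168 302 [52, 49, 53, 56, 66, 69, 70, 96, 120, 129, 115, 90, 68, 91, 159, 208, 208, 207, 208, 210, 210, 207, 208, 211, 207, 208, 203, 183, 149, 174, 215, 219, 179, 114, 77, 82, 78, 78, 79, 80] [581.1 623.1]
0 195 301 [58, 64, 69, 74, 77, 78, 76, 82, 103, 119, 100, 68, 82, 136, 192, 212, 213, 211, 212, 213, 213, 211, 213, 210, 207, 207, 187, 145, 145, 180, 190, 144, 91, 74, 88, 80, 82, 80, 81, 82] [580.9 624.1]
box [[290, 117], [287, 226], [223, 226], [219, 119], [224, 116]] [[75.6, 21.2], [8.1, 21.8], [8.0, -19.5], [74.5, -19.6], [76.1, -16.7]]
```

Call:
apply_moves([
  [[0.03,0.005,0,-0.2],[0.07,0.015,0,-0.2],[0.11,0.025,0,-0.2],[0.137,0.034,0.02,-0.2],[0.143,0.0386,0.05,-0.2],[0.143,0.0386,0.08,-0.2],[0.143,0.0386,0.1,-0.2],[0.143,0.0386,0.1,-0.2]],
])

```text
time_s: 18.45
ee_pos: [570.1, 148.3, 148.3]
ee_rot: [-0.0, 0.713, 0.701, -0.002]
force: [0.2, -1.1, -2.5]
width: 17.9
finger_force: 40.0
```

Call:
apply_moves([
  [[0,0,0,0],[0,0,0,0],[0,0,0,0]],
])

```text
time_s: 18.75
ee_pos: [572.3, 150.4, 151.7]
ee_rot: [0.001, 0.712, 0.702, 0.001]
force: [-0.1, -0.3, -2.7]
width: 17.9
finger_force: 40.0
```

```bash
python3 - <<'E'
from h import *
P=[];M=[]
for i in range(6):
    w=cam('wrist'); a,r=tcp(); P.append(a); M.append(r.as_matrix()[:,1])
P=np.array(P); a=P.mean(0); print(P.round(1).tolist(), a.round(2), np.mean(M,0).round(4))
hsv=cv2.cvtColor(w['image'],cv2.COLOR_RGB2HSV); m=cv2.inRange(hsv,(3,130,50),(12,255,255)); m[230:]=0
k=max(cv2.findContours(m,0,2)[0],key=cv2.contourArea); q=cv2.approxPolyDP(cv2.convexHull(k),2,True)[:,0]
print('box',q.tolist(),[r.inv().apply(onz(w,*p,a[2]-5.5)-a).round(1)[:2].tolist() for p in q+0.])
# side view of the runner (grey) and box?
s=cam('side'); hsv=cv2.cvtColor(s['image'],cv2.COLOR_RGB2HSV); m=cv2.inRange(hsv,(3,150,60),(12,255,255))
for k in cv2.findContours(m,0,2)[0]:
    if cv2.contourArea(k)>60: print('side', cv2.contourArea(k), cv2.approxPolyDP(cv2.convexHull(k),2,True)[:,0].tolist())
b=np.array([a[0],a[1],a[2]-5.5]); c=lambda x,y,z:proj(s,b+[x,z,-y]).round(1).tolist()
print('expected top face',[c(x,0,z) for x,z in((-22,-55),(22,-55),(22,75),(-22,75))],'bottom end',[c(x,56,75) for x in(-22,22)])
E
```

```text
[[572.1, 150.4, 151.4], [572.0, 150.4, 151.1], [571.8, 150.3, 150.8], [571.7, 150.3, 150.6], [571.6, 150.3, 150.4], [571.5, 150.3, 150.2]] [571.78 150.35 150.77] [ 0.9999 -0.0148  0.0011]
box [[290, 118], [287, 226], [223, 226], [219, 118]] [[74.6, 21.2], [7.6, 21.7], [7.6, -19.6], [74.6, -19.6]]
side 428.0 [[222, 202], [204, 235], [193, 231], [191, 220], [199, 206], [217, 200]]
side 78.0 [[476, 48], [478, 45], [502, 49], [504, 53], [497, 54]]
side 66.5 [[92, 16], [76, 25], [69, 22], [86, 10]]
side 94.5 [[503, 16], [499, 21], [473, 17], [471, 14], [478, 8]]
expected top face [[223.0, 192.2], [209.7, 188.0], [189.2, 220.8], [203.2, 225.7]] bottom end [[205.2, 236.7], [191.7, 231.9]]
```

Call:
apply_moves([
  [[0,0,0.004,0],[0,0,0.008,0],[-0.004,0,0.0105,0],[-0.012,0,0.0105,0],[-0.02,0,0.0105,0],[-0.02,0,0.0105,0],[-0.02,0,0.0105,0],[-0.02,0,0.0105,0]],
])

```text
time_s: 19.9
ee_pos: [571.2, 130.6, 139.7]
ee_rot: [0.0, 0.712, 0.702, 0.0]
force: [-0.7, 0.5, -3.0]
width: 18.1
finger_force: 40.0
```

Call:
apply_moves([
  [[-0.002,0,0,0],[-0.004,0,0,0],[-0.006,0,0,0],[-0.008,0,0,0],[-0.01,0,0,0],[-0.011,0,0,0]],
])

```text
time_s: 20.5
ee_pos: [571.0, 119.0, 139.5]
ee_rot: [0.0, 0.712, 0.702, -0.0]
force: [-0.2, -0.8, -2.7]
width: 17.8
finger_force: 40.0
```

Call:
apply_moves([
  [[-0.002,0,0,0],[-0.004,0,0,0],[-0.006,0,0,0],[-0.008,0,0,0],[-0.01,0,0,0],[-0.012,0,0,0]],
])

```text
time_s: 21.1
ee_pos: [570.8, 107.2, 139.5]
ee_rot: [0.0, 0.712, 0.702, 0.0]
force: [-0.6, 1.2, -2.2]
width: 17.6
finger_force: 40.0
```

Call:
apply_moves([
  [[-0.003,0,0,0],[-0.006,0,0,0],[-0.009,0,0,0],[-0.012,0,0,0],[-0.015,0,0,0],[-0.018,0,0,0]],
])

```text
time_s: 21.7
ee_pos: [570.5, 89.0, 139.5]
ee_rot: [0.0, 0.712, 0.702, -0.0]
force: [-0.5, 0.7, -3.2]
width: 17.4
finger_force: 40.0
```

```bash
python3 - <<'E'
from h import *
P=[]
for i in range(2):
    s=cam('side'); t=cam('top'); o=ctrl.get_obs(); P.append(np.r_[o['ee_pos'],o['force'],o['torque']])
P=np.mean(P,0).round(2); print(P.tolist(), tcp()[1].as_matrix().round(4)[:,0]); a=P[:3]
hsv=cv2.cvtColor(s['image'],cv2.COLOR_RGB2HSV); m=cv2.inRange(hsv,(3,150,60),(12,255,255))
for k in cv2.findContours(m,0,2)[0]:
    if cv2.contourArea(k)>150: print('side', cv2.contourArea(k), cv2.approxPolyDP(cv2.convexHull(k),2,True)[:,0].tolist())
b=np.array([a[0],a[1],a[2]-5.5]); c=lambda x,y,z:proj(s,b+[x,z,-y]).round(1).tolist()
print('expected top',[c(x,0,z) for x,z in((-22,-55),(22,-55),(22,75),(-22,75))],'bottom end',[c(x,56,75) for x in(-22,22)])
E
```

```text
[570.57, 88.98, 139.48, -0.21, 0.26, -2.78, -0.05, -0.12, 0.02] [0.0147 0.9999 0.    ]
side 409.5 [[231, 188], [214, 221], [204, 218], [201, 206], [209, 194], [227, 186]]
expected top [[232.0, 180.5], [219.1, 176.5], [200.0, 207.3], [213.6, 211.8]] bottom end [[215.1, 222.9], [202.1, 218.5]]
```

Call:
apply_moves([
  [[-0.005,0,0,0],[-0.012,0,0,0],[-0.019,0,0,0],[-0.026,0,0,0],[-0.033,0,0,0],[-0.04,0,0,0],[-0.047,0,0,0],[-0.054,0,0,0]],
])

```text
time_s: 22.7
ee_pos: [569.7, 34.7, 139.5]
ee_rot: [0.0, 0.712, 0.702, -0.0]
force: [-0.3, 0.2, -2.9]
width: 17.6
finger_force: 40.0
```

Call:
apply_moves([
  [[-0.007,0,0,0],[-0.014,0,0,0],[-0.021,0,0,0],[-0.028,0,0,0],[-0.035,0,0,0],[-0.042,0,0,0],[-0.049,0,0,0],[-0.056,0,0,0]],
])

```text
time_s: 23.5
ee_pos: [568.9, -21.2, 139.5]
ee_rot: [0.0, 0.712, 0.702, -0.0]
force: [0.2, 0.2, -3.0]
width: 17.6
finger_force: 40.0
```

Call:
apply_moves([
  [[-0.005,-0.001,0,0],[-0.01,-0.002,0,0],[-0.015,-0.0025,0,0],[-0.015,-0.0025,0,0]],
])

```text
time_s: 23.9
ee_pos: [567.2, -36.1, 140.0]
ee_rot: [0.001, 0.712, 0.702, 0.001]
force: [4.4, -1.4, -2.1]
width: 17.6
finger_force: 40.0
```

Pulling back gives a reaction force, so the runner is held in the channel. I'm recentring and sliding home.

Call:
apply_moves([
  [[-0.004,0.0025,0,0],[-0.01,0.0025,0,0],[-0.016,0.0025,0,0],[-0.022,0.0025,0,0],[-0.027,0.0025,0,0],[-0.031,0.0025,0,0],[-0.034,0.0025,0,0]],
])

```text
time_s: 24.6
ee_pos: [568.1, -70.2, 139.5]
ee_rot: [-0.0, 0.712, 0.702, -0.0]
force: [-0.7, 0.2, -3.3]
width: 17.7
finger_force: 40.0
```

Call:
apply_moves([
  [[-0.001,0,0,0],[-0.002,0,0,0],[-0.003,0,0,0],[-0.004,0,0,0]],
])

```text
time_s: 25.0
ee_pos: [568.0, -73.4, 139.5]
ee_rot: [-0.0, 0.712, 0.702, -0.0]
force: [-1.0, -0.1, -2.7]
width: 17.8
finger_force: 40.0
```

Call:
apply_moves([
  [[-0.001,0,0,0],[-0.002,0,0,0],[-0.003,0,0,0],[-0.003,0,0,0]],
])

```text
time_s: 25.4
ee_pos: [568.0, -76.3, 139.5]
ee_rot: [-0.0, 0.712, 0.702, 0.0]
force: [-0.8, 2.0, -2.1]
width: 18.3
finger_force: 40.0
```

Call:
apply_moves([
  [[-0.001,0,0,0],[-0.0015,0,0,0],[-0.0015,0,0,0]],
])

```text
time_s: 25.7
ee_pos: [568.0, -76.5, 139.6]
ee_rot: [-0.001, 0.712, 0.702, 0.001]
force: [-1.8, 5.6, -2.0]
width: 17.5
finger_force: 40.0
```

Call:
apply_moves([
  [[-0.0005,0,0.001,0],[-0.001,0,0.002,0],[-0.001,0,0.002,0]],
])

```text
time_s: 26.0
ee_pos: [567.9, -76.6, 138.0]
ee_rot: [-0.001, 0.711, 0.703, 0.001]
force: [-3.9, 7.7, 3.7]
width: 17.6
finger_force: 40.0
```

Call:
apply_moves([
  [[0.0005,0,-0.0005,0],[0.0005,0,-0.0005,0],[0.0005,0,-0.0005,0],[0.0005,0,-0.0005,0],[0.0005,0,-0.0005,0],[0.0005,0,-0.0005,0]],
], fingers=0.055)

```text
time_s: 26.6
ee_pos: [568.2, -78.8, 138.1]
ee_rot: [0.0, 0.712, 0.702, 0.0]
force: [-0.1, 0.3, 0.3]
width: 54.4
finger_force: 0.0
```

Call:
apply_moves([
  [[0,0,-0.01,0],[0,0,-0.03,0],[0,0,-0.06,0],[0,0,-0.1,0],[0,0,-0.14,0],[-0.04,-0.04,-0.17,0],[-0.09,-0.09,-0.19,0],[-0.13,-0.13,-0.2,0]],
])

```text
time_s: 27.4
ee_pos: [466.7, -177.0, 330.0]
ee_rot: [0.001, 0.712, 0.702, 0.001]
force: [0.6, -0.1, 0.1]
width: 55.0
finger_force: 0.0
```

Call:
apply_moves([
  [[-0.03,-0.03,0,0],[-0.06,-0.06,0,0],[-0.06,-0.06,0,0],[-0.06,-0.06,0,0]],
])

```text
time_s: 27.8
ee_pos: [406.0, -236.2, 328.8]
ee_rot: [0.001, 0.713, 0.701, 0.0]
force: [0.1, 0.8, -0.7]
width: 54.8
finger_force: 0.0
```

```bash
python3 - <<'E'
from h import *; import pickle
t=cam('top'); s=cam('side'); w=cam('wrist'); pickle.dump((t,s,w),open('c10.pkl','wb'))
o=ctrl.get_obs(); print(o['time_s'],o['ee_pos'],o['force'])
r0=np.array([604.8,-75.5+0]);  # expected home runner
b=np.array([604.8-1.1-35,-75.5,134-2.5]) # top face point at z=55
ey=np.array([.0148,1,0]);ex=np.array([1,-.0148,0])
for n,c in(('top',t),('side',s),('wrist',w)):
    hsv=cv2.cvtColor(c['image'],cv2.COLOR_RGB2HSV); m=cv2.inRange(hsv,(3,140,60),(14,255,255))
    e=lambda x,y,z:proj(c,b+x*ex+z*ey-np.array([0,0,y])).round(0).astype(int).tolist()
    print(n,'exp top',[e(x,0,z) for x,z in((-22,-55),(22,-55),(22,75),(-22,75))],'bot',[e(x,56,75) for x in(-22,22)])
    for k in cv2.findContours(m,0,2)[0]:
        if cv2.contourArea(k)>100: print(n, cv2.contourArea(k), cv2.approxPolyDP(cv2.convexHull(k),2,True)[:,0].tolist())
E
```

```text
27.95 [ 407.33777115 -234.54781606  328.29420236] [ 0.00115877 -0.86958016 -0.08261065]
top exp top [[306, 148], [304, 132], [255, 135], [256, 151]] bot [[256, 158], [255, 142]]
top 635.0 [[303, 135], [304, 148], [301, 153], [262, 156], [255, 154], [255, 136], [294, 133]]
top 169.0 [[133, 43], [98, 47], [94, 42], [130, 38]]
top 179.0 [[174, 37], [139, 43], [136, 39], [170, 34]]
top 212.5 [[108, 37], [73, 42], [67, 36], [105, 32]]
top 172.0 [[216, 36], [179, 38], [177, 34], [215, 31]]
top 180.5 [[258, 31], [220, 34], [220, 30], [257, 27]]
top 225.0 [[150, 33], [112, 36], [109, 31], [148, 27]]
top 178.5 [[300, 25], [299, 30], [263, 32], [262, 29], [270, 26]]
top 116.0 [[81, 31], [62, 33], [60, 27], [77, 25]]
top 171.5 [[341, 23], [340, 28], [304, 29], [308, 24]]
top 231.5 [[193, 29], [155, 32], [152, 26], [191, 23]]
top 165.0 [[382, 21], [380, 26], [345, 27], [347, 22]]
top 131.0 [[459, 20], [456, 24], [424, 24], [428, 20]]
top 245.5 [[124, 26], [86, 30], [82, 24], [121, 20]]
top 127.5 [[495, 20], [491, 24], [460, 24], [466, 19]]
top 236.0 [[236, 21], [234, 26], [197, 28], [196, 23], [
[... 4504 characters left out ...]
[83, 31]]
side 341.0 [[89, 8], [92, 18], [63, 38], [60, 28]]
side 110.5 [[163, 5], [165, 11], [147, 25], [146, 19]]
side 4059.5 [[473, 0], [475, 4], [458, 64], [434, 76], [390, 67], [411, 0]]
side 774.0 [[355, 0], [346, 56], [334, 55], [332, 19], [335, 1]]
side 170.0 [[151, 0], [151, 8], [133, 22], [132, 13]]
side 180.0 [[138, 0], [116, 18], [116, 7], [126, 0]]
side 126.5 [[116, 0], [97, 13], [94, 4], [96, 2]]
side 517.5 [[66, 0], [71, 13], [38, 35], [33, 22]]
side 590.0 [[43, 0], [43, 8], [7, 31], [0, 18], [30, 0]]
wrist exp top [[367, 89], [403, 89], [424, -43], [382, -42]] bot [[362, -17], [397, -18]]
wrist 2483.0 [[414, 0], [404, 73], [399, 87], [382, 91], [354, 91], [357, 46], [373, 1]]
```

```bash
python3 -c "
from cell import ctrl; print(ctrl.hand_in())"
```

```text
the job is handed in; nothing more can be done
None
```

The job is handed in at about 28 s. The cassette was stood and released at the board edge, tipped flat with the handle up and released, then slid into the right-hand rail until it met the red stop and let go. Afterwards the top and side cameras showed it hanging within a pixel or two of the expected home position; I did not check the other loose objects again.

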